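# Fit a refill pan in the palette tin and bolt it in

### The job

Fit the loose blue colour pan into the palette: draw the brass bolt back clear of the empty recess, slide the pan along its channel until it sits over the recess, and press it down past the spring clips until its top is flush with the deck. Then slide the bolt fully home over the pan, without disturbing the things around the palette.

Things in the scene. Friction and masses are not known exactly. Their poses are not given: they have to be found in the camera images.
- palette: Dark flat palette tin fixed to the table, 195 (x) x 243 (y) x 22 mm; its top face is the deck, 22 mm up. Its x points from the robot along the loading channel to the recess, y to the left (the way the bolt opens), z up. Origin: underside, 105 mm from the near edge, 125 mm from the left edge, on the middle line of channel and recess. Red and yellow pans and white plates are flat parts of it.
- channel (a point): Start of the loading channel, on the deck at its middle line (palette axes). It runs 106 mm along x, straight towards the recess and ending 6 mm before it, between two aluminium sides 6 mm high, 38 mm apart inside and 46 mm outside.
- recess (a point): Centre of the empty recess's mouth, level with the deck (palette axes). 54 mm (x) by 39 mm (y), 18 mm deep; a stop 12 mm high stands along its far edge. Brass spring clips in its side walls hold a pan slid over it about 14 to 17 mm proud; about 4 to 12 N pressed down on the pan's middle pushes it to the floor, where it is flush and stays.
- pan_top (a point): Centre of the top face of the loose pan: white block with blue top, 50 (its x, along the channel) x 36 x 18 mm high, its foot tapered 3 mm all round, about 40 g. It starts on the deck in the channel, its top 18 mm above the deck and the upper 12 mm above the channel sides.
- bolt_knob (a point): Middle of the bolt's red upright knob, 12 mm thick, reaching 12 mm above and 10 mm below this point; with the bolt home it is 6 mm in x and 50 mm in y from the recess point, 19.5 mm above the deck. The bolt, a brass strip 20 mm wide, runs 2.5 mm above the deck under two steel straps 10.5 mm high, whose edges come 8 to 14 mm from the knob's axis at the ends of its travel.
- bolt (a joint): Travel of the bolt in m: 0 = fully home, right across the recess over the far half of the pan; 0.048 = drawn fully back to the left (palette +y); clear of the recess from 0.040. Starts between 0 and 0.015. It stays where it is left and needs about 2 N to move.
- glaze_bottle: Bystander: small dark red bottle with black cap, 37 x 37 x 86 mm, upright on the table; origin in its underside. Leave alone.
- dipper_a: Bystander: small dark metal cup, 45 mm across, 26 mm high; origin in its underside. Leave alone.
- dipper_b: Bystander: another small dark metal cup, 45 mm across, 26 mm high; origin in its underside. Leave alone.
- scraper: Bystander: scraper with red and black handle, 227 mm long, lying at the right edge of the table; origin under its middle. Leave alone.

How it is judged (in metres and radians):
On the way, in this order (a step that is already met when the one before it is completed fails the run):
1. the bolt is drawn back clear of the recess (value of joint bolt above 0.039 m), for 0.1 s.
2. the pan has been slid to stand over the recess (horizontal distance between pan_top and recess below 0.006 m), for 0.1 s.
3. the pan is pressed flush with the deck (z of pan_top in the frame of recess between -0.003 and 0.002 m and horizontal distance between pan_top and recess below 0.005 m), for 0.2 s.
4. the bolt is slid home over the pan (value of joint bolt below 0.004 m), for 0.2 s.
At the end, for the whole second after the job is handed in: The pan lies at rest in the recess, its centre within 5 mm of the recess's, level within 0.06 rad and its top flush with the deck (at most 2 mm proud, 3 mm below), and the bolt is home over it (within 4 mm) (all of step 3 and angle between pan_top's own z axis and vertical below 0.06 rad and linear speed of pan below 0.02 m/s and value of joint bolt below 0.004 m); the robot touches nothing.
It fails at once if the glaze bottle, a metal cup or the scraper is moved more than 25 mm (distance of any of glaze_bottle, dipper_a, dipper_b, scraper from where it was at the start of the episode above 0.025 m).
It also fails if it takes over 51 s, if anything falls off the work surface, if the arm or the gripper's body presses on something with over 40 N, if the wrist force passes 120 N, or if a joint passes its speed limit or range.

### The arm

A 6-joint arm with a two-finger parallel gripper is mounted at the origin on a cart in front of the work surface, level with it; the furniture and walls round the work are solid. World frame = base frame: x ahead of the robot, y to its left, z up, the work surface at z = 0. Lengths are in m, angles in degrees, forces in N, time in s.
With the tool pointing down it reaches from about 0.25 to 0.725 m from the base axis. Payload 9.7 kg.
Tool frame: the origin (TCP) lies at the very end of the fingers, on their centre line; the grasp point (between the pads) lies grasp_offset behind it (grasp_offset is the distance from the TCP to the grasp point, in m); z points along the fingers, y is the line along which they close (so a half turn about z gives the same grasp; the last joint's range is limited). The gripper opens to 85 mm and grips with 20 to 120 N. Pads are 22 mm wide; open, the fingers measure 114 mm over their backs; the gripper's body (76 mm by 85 mm) begins 54 mm behind the grasp point. The pads swing forward as they close: fully open they stand 13 mm farther back than shut.
Start: joints at [-71.849, 4.979, 10.078, 95.1, 0, 90], TCP at [0.171, -0.523, 0.231] pointing down, gripper open.
Joint ranges: [-179.16, 179.16], [-48.56, 103.87], [-65.8, 70.77], [-126.05, 130.52], [-82.76, 87.17], [-180, 180]. Speed limits (degrees/s): [127.2, 127.2, 147.25, 180, 180, 180].

### API

Orientations are given as [roll, pitch, yaw] about the fixed x, y, z axes, in that order (R = Rz(yaw) Ry(pitch) Rx(roll)).
In Python, from workcell import get_obs, camera, calibration, job_done, recognise, cut_out, mark_of, grasp_offset gives the robot as it stands.
- The arm moves only by the tool servo_tool, never from a script. Its argument "moves" is a list of rows, each a list of 3 entries, a list of its own where there are three numbers: the turn, a rotation vector about the tool's x, y, z in degrees, then the shift along the tool's x, y, z in m, then the opening in per cent of the stroke, from 0 (shut) to 100 (fully open). In form: [[[ax, ay, az], [x, y, z], claw], ...]. A call has 1 to 12 rows; each row shifts and turns the commanded pose from where the row before left it, along the tool's axes as they then stand; what a row does not reach is not made up. A row lasts 1/10 s, in which the tool goes at most 50 mm and 8.59 degrees, less where a joint would pass 70% of its speed; a pose out of reach is approached as far as the arm can. A call is refused whole if a number of a shift passes 0.05 or a number of a turn 8.59, either way. A call with a gripper value outside its range is refused whole. The fingers move at their own pace and stop on an object; "force" is the grip in N (left out, the last holds). Time passes only in rows, so rows that do not move let the fingers close. It gives the time, the measured TCP pose, the force, the opening and the grip force at its end, in the units of the state.
- get_obs(): the state, without advancing time (a new reading comes with each control period).
- camera(name): name is "scene" or "top"; returns (picture, depth): 480x640x3 uint8, red, green, blue; 480x640 float32, m along the optical axis (not along the pixel's ray), 0 where there is no reading.
- calibration(name): a dict with "camera_matrix" (3x3 intrinsics, pixels), "R" (3x3) and "t" (3): a world point X has camera coordinates R X + t. Camera axes: x right, y down, z forward; pixel columns grow to the right and rows downward; lengths in m; the calibration is good to about 2 mm. A picture is of the moment at which its call begins. calibration takes no time and is no camera call.
- job_done(): hands the job in; it is judged then, once.
Trained networks look in the newest picture that a camera, given by its name, has taken for a name from the list of things; names that differ only in an ending like _2 or _b are one class to them, and where a whole thing is asked for, a point or a joint stands for the part that bears it (a point fixed in the world has none). Each returns a list of dicts, best first, with "score" (0 to 1); they miss things now and then, are a little off and sometimes report something else, mostly with a low value. They report only what shows in the picture. A call takes as long as a camera call.
- recognise(name, camera): "xyz" ([x, y, z] in m, in the coordinates of the camera as it stood for that picture, good to about 4 mm: the middle of the surface that is visible of it).
- cut_out(name, camera): "mask" (480x640 bool, what is visible of it).
- mark_of(name, camera): "xyz" ([x, y, z] in m, in the coordinates of the camera as it stood for that picture, good to about 4 mm: a listed point, or the origin of a listed thing).
The state is a dict: "time": time; "q": joint angles; "qd": joint speeds; "joint_efforts": joint torques, N m; "ee_pos": TCP position; "tcp_rot": TCP orientation; "wrist_force": force on the tool from outside, world axes, zero at the start; "torque": the same for the moment, N m; "opening": finger opening in m; "grasp_force": force on a finger pad.
Only numpy, scipy, OpenCV 4.12 (cv2) and the standard library are available. Lean on these libraries where they do the work, as an engineer would, in place of code of your own. Each camera call takes 0.05 s, during which the arm holds its last target. There are 200 camera calls.

## Working session

There is one attempt and no reset: what is moved stays moved. The work goes in short steps, Python scripts to look and compute and a tool call to move; the robot and the scene stay as the last step left them, time stands still between calls to the robot, and variables do not carry over. Pictures are saved under pics/ and viewed, at most 10 in all, crops included, and the job is handed in when it is done.

Besides the shell and the picture viewer there is one more tool, called after "Call:" by a JSON object that holds its "api" and its "payload". servo_tool: Moves the arm, as the interface text tells. Its arguments: {"type":"object","properties":{"moves":{"type":"array"},"force":{"type":"number"}},"required":["moves"]}

```bash
mkdir -p pics; cat > h.py <<'E'
from workcell import *
import numpy as np, cv2
def look(cam,fn=None):
    p,d=camera(cam)
    if fn: cv2.imwrite('pics/'+fn,cv2.cvtColor(p,cv2.COLOR_RGB2BGR))
    return p,d
def W(cam,x):
    c=calibration(cam);return np.array(c['R']).T@(np.array(x)-np.array(c['t']).ravel())
def unproj(cam,u,v,d):
    K=np.array(calibration(cam)['camera_matrix']);return W(cam,np.array([(u-K[0,2])/K[0,0],(v-K[1,2])/K[1,1],1])*d)
def onplane(cam,u,v,z):
    a=unproj(cam,u,v,.1);b=unproj(cam,u,v,1.);return a+(b-a)*(z-a[2])/(b[2]-a[2])
def proj(cam,X):
    c=calibration(cam);K=np.array(c['camera_matrix']);q=K@(np.array(c['R'])@X+np.array(c['t']).ravel());return q[:2]/q[2]
E
python3 - <<'E'
from h import *
np.set_printoptions(precision=4,suppress=True)
print(grasp_offset, get_obs())
for c in('top','scene'):
    look(c,c+'0.png')
    for n in('palette','channel','recess','pan_top','bolt_knob','glaze_bottle','dipper_a','scraper'):
        for r in mark_of(n,c)[:2]: print(c,n,round(r['score'],2),W(c,r['xyz']),proj(c,W(c,r['xyz'])))
E
```

```text
0.0187 {'time': 0.0, 'q': array([-71.8519,   5.0133,  10.0339,  95.1005,  -0.0023,  90.002 ]), 'qd': array([-0.0253, -0.016 , -0.0135,  0.0083,  0.0715,  0.0259]), 'joint_efforts': array([ -0.0019, -52.0391,  46.4799,   0.0166,  -0.0001,  -0.    ]), 'ee_pos': array([ 0.1712, -0.5224,  0.2306]), 'tcp_rot': array([-179.9201,    0.0023,   18.1462]), 'wrist_force': array([-1.1671,  0.4794, -0.796 ]), 'torque': array([-0.0116,  0.0154, -0.0292]), 'grasp_force': 0.0, 'opening': 0.0852993798037486}
top palette 0.9 [ 0.4947 -0.1305 -0.0014] [347.7352 242.9687]
top channel 0.76 [ 0.397  -0.1432  0.0225] [355.5829 284.5044]
top channel 0.59 [ 0.4823 -0.4297  0.0019] [477.6856 244.8792]
top recess 0.92 [ 0.5388 -0.1209  0.0184] [343.4052 222.6473]
top pan_top 0.83 [ 0.4413 -0.1361  0.0411] [352.2878 263.8596]
top bolt_knob 0.68 [ 0.5306 -0.0588  0.041 ] [316.1945 224.9195]
top glaze_bottle 0.74 [ 0.4994 -0.1297  0.0015] [347.3959 240.7581]
top glaze_bottle 0.73 [0.5343 0.2025 0.002 ] [203.1695 229.2866]
top dipper_a 0.87 [0.4388 0.214  0.0019] [197.5254 270.6451]
top dipper_a 0.83 [0.4419 0.2825 0.0048] [166.9554 269.9339]
top scraper 0.84 [ 0.4815 -0.4282  0.0038] [477.3717 245.1449]
top scraper 0.34 [0.5338 0.2037 0.0048] [202.3777 229.2957]
scene palette 0.64 [ 0.4959 -0.1307  0.0035] [316.77   232.5177]
scene channel 0.93 [ 0.4067 -0.1503  0.0244] [349.2662 234.1555]
scene recess 0.71 [ 0.5395 -0.1198  0.026 ] [300.8971 224.0616]
scene pan_top 0.53 [ 0.4381 -0.1359  0.04  ] [336.6089 229.6656]
scene bolt_knob 0.78 [ 0.536  -0.0583  0.0424] [290.6013 235.2025]
scene glaze_bottle 0.8 [0.5372 0.2026 0.0007] [237.8831 315.7787]
scene dipper_a 0.82 [ 0.4513  0.2811 -0.0014] [250.2537 355.2074]
scene dipper_a 0.65 [0.4436 0.2171 0.0013] [267.2299 335.3991]
scene scraper 0.65 [ 0.4873 -0.4303  0.0017] [366.003  169.5614]
```

```bash
python3 - <<'E'
from h import *
a=cv2.imread('pics/top0.png')[180:340,250:470]
cv2.imwrite('pics/topc.png',cv2.resize(a,None,fx=3.6,fy=3.6,interpolation=2))
p,d=look('top')
# blue pan top
hsv=cv2.cvtColor(p,cv2.COLOR_RGB2HSV)
m=((hsv[...,0]>95)&(hsv[...,0]<130)&(hsv[...,1]>110)&(hsv[...,2]>60)).astype(np.uint8)
n,l,s,c=cv2.connectedComponentsWithStats(m)
for i in range(1,n):
    if s[i,4]>60:
        print('blue',s[i],onplane('top',*c[i],.04))
        print([onplane('top',*q,.04)[:2].round(4) for q in cv2.boxPoints(cv2.minAreaRect(np.argwhere(l==i)[:,::-1].astype(np.float32)))])
m=(((hsv[...,0]<8)|(hsv[...,0]>172))&(hsv[...,1]>130)&(hsv[...,2]>80)).astype(np.uint8)
n,l,s,c=cv2.connectedComponentsWithStats(m)
for i in range(1,n):
    if s[i,4]>15: print('red',s[i],onplane('top',*c[i],.0535),d[l==i].min())
r=cut_out('palette','top')[0]['mask']
M=((d>0)&r)
v,u=np.nonzero(r); 
P=np.array([onplane('top',a,b,.022)[:2] for a,b in zip(u,v)],np.float32)
b=cv2.minAreaRect(P);print('pal',b,cv2.boxPoints(b))
E
```

```text
blue [  40    0  300   27 4876] [1.05995357 0.24350148 0.04      ]
[array([1.0306, 0.5894]), array([1.0994, 0.5942]), array([ 1.0839, -0.127 ]), array([ 1.0151, -0.1248])]
blue [  489     0   151   109 10347] [ 0.94304054 -0.67092788  0.04      ]
[array([ 1.0761, -0.4909]), array([ 1.0683, -0.8562]), array([ 0.7904, -0.8189]), array([ 0.7985, -0.468 ])]
blue [495  44  32   5 133] [ 0.95336531 -0.52924361  0.04      ]
[array([ 0.96  , -0.4957]), array([ 0.9584, -0.5698]), array([ 0.948 , -0.5688]), array([ 0.9497, -0.4948])]
blue [171 143  18  13 101] [0.71700395 0.25115906 0.04      ]
[array([0.7218, 0.2705]), array([0.7418, 0.2515]), array([0.7196, 0.2305]), array([0.6998, 0.2494])]
blue [346 256  16  20 231] [ 0.43771622 -0.13856583  0.04      ]
[array([ 0.4558, -0.1216]), array([ 0.461, -0.148]), array([ 0.4198, -0.1555]), array([ 0.4146, -0.1293])]
blue [  54  434   78   46 2454] [0.04574013 0.40973024 0.04      ]
[array([0.0636, 0.4997]), array([0.1005, 0.3657]), array([0.0104, 0.3325]), array([-0.0253,  0.4649])]
red [ 63 125  24  14 211] [0.75862801 0.48738862 0.0535    ] 0.0

[... 493 characters left out ...]
] 0.0
red [515 249  17  14 155] [ 0.44694434 -0.50912943  0.0535    ] 0.0Traceback (most recent call last):
  File "<stdin>", line 20, in <module>
  File "h.py", line 12, in onplane
    a=unproj(cam,u,v,.1);b=unproj(cam,u,v,1.);return a+(b-a)*(z-a[2])/(b[2]-a[2])
  File "h.py", line 10, in unproj
    K=np.array(calibration(cam)['camera_matrix']);return W(cam,np.array([(u-K[0,2])/K[0,0],(v-K[1,2])/K[1,1],1])*d)
                                                         ~^^^^^^^^^^^^^^^^^^^^^^^^^^^^^^^^^^^^^^^^^^^^^^^^^^^^^^^^^
  File "h.py", line 8, in W
    c=calibration(cam);return np.array(c['R']).T@(np.array(x)-np.array(c['t']).ravel())
ValueError: time passes only in moves, steps and waits
```

View pics/topc.png

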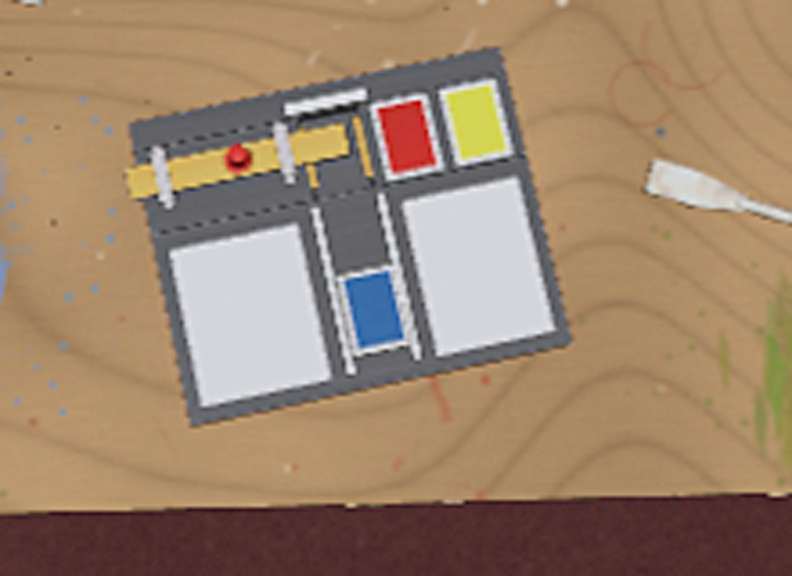

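View pics/scene0.png

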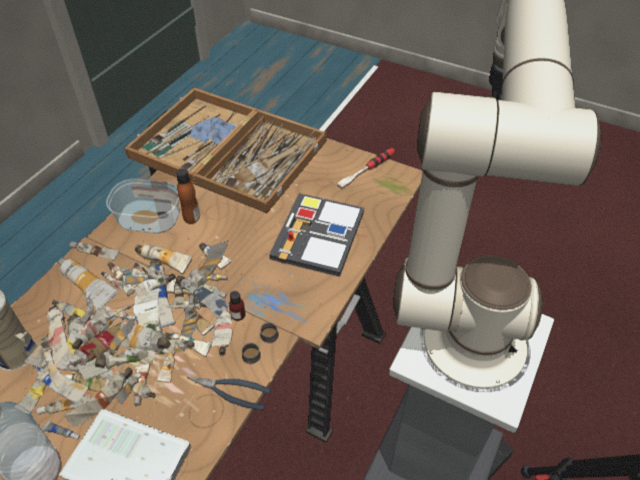

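The top crop shows the palette turned about +11°, with corners at crop (131,122), (500,47), (572,340) and (192,426). The pan is at (375,308), the knob at (238,157), and the bolt tip partly covers the recess. The scene view shows the bystanders well away from the palette.

```bash
sed -i 's/^def look/from functools import lru_cache\ncalibration=lru_cache(calibration)\ndef look/' h.py
python3 - <<'E'
from h import *
np.set_printoptions(precision=4,suppress=True)
I=cv2.imread('pics/top0.png')
def cr(u,v): return ((u+.5)/3.6-.5+250,(v+.5)/3.6-.5+180)
obs=np.array([onplane('top',*cr(*q),.022)[:2] for q in [(131,122),(500,47),(572,340),(192,426)]])
mod=np.array([[90,125],[90,-118],[-105,-118],[-105,125]])/1000
def fit(mod,obs):
    a=mod-mod.mean(0);b=obs-obs.mean(0)
    th=np.arctan2((a[:,0]*b[:,1]-a[:,1]*b[:,0]).sum(),(a*b).sum())
    R=np.array([[np.cos(th),-np.sin(th)],[np.sin(th),np.cos(th)]])
    t=obs.mean(0)-R@mod.mean(0);return th,R,t
th,R,t=fit(mod,obs);print(np.degrees(th),t,'res',obs-(mod@R.T+t))
# mask based
p,d=look('top')
r=cut_out('palette','top')[0]['mask']
v,u=np.nonzero(r)
P=np.array([onplane('top',a,b,.022)[:2] for a,b in zip(u,v)],np.float32)
b=cv2.minAreaRect(P);print('mask',b);B=cv2.boxPoints(b)
c,s=np.cos(th),np.sin(th);print('mask centre->origin',np.array(b[0])-R@mod.mean(0))
def pal(X): return R.T@(np.array(X)[:2]-t)
pt=onplane('top',*cr(375,308),.04);kn=onplane('top',*cr(238,157),.0535)
# recess: from marks
print('pan',pt,pal(pt),'knob',kn,pal(kn))
for q in ([.397,-.1432],[.4067,-.1503]): print('chan',pal(q))
for q in ([.5388,-.1209],[.5395,-.1198]): print('rec',pal(q))
for q in ([.5306,-.0588],[.536,-.0583]): print('knobmark',pal(q))
print('pan blue',pal([.4377,-.1386]),'red',pal([.531,-.0577]))
# channel sides midline ends: rail outer ends in crop
for n,q in dict(l0=(350,372),r0=(417,358),l1=(314,207),r1=(382,192)).items(): print(n,pal(onplane('top',*cr(*q),.028)))
E
```

```text
10.701169759037642 [ 0.4969 -0.1284] res [[ 0.0003 -0.0017]
 [-0.0016  0.0009]
 [ 0.0016  0.0013]
 [-0.0003 -0.0005]]
mask ((0.48770415782928467, -0.12177562713623047), (0.1973925679922104, 0.2504275441169739), 10.85177993774414)
mask centre->origin [ 0.4957 -0.1238]
pan [ 0.4384 -0.1394  0.04  ] [-0.0595  0.    ] knob [ 0.5319 -0.0579  0.0535] [0.0474 0.0628]
chan [-0.101  0.004]
chan [-0.0927 -0.0048]
rec [ 0.0425 -0.0004]
rec [0.0434 0.0005]
knobmark [0.046  0.0621]
knobmark [0.0514 0.0616]
pan blue [-0.0601  0.001 ] red [0.0466 0.0631]
l0 [-0.0938  0.0227]
r0 [-0.0941 -0.0196]
l1 [0.0114 0.0221]
r1 [ 0.0117 -0.0216]
```

Call:
{"api": "servo_tool", "payload": {"moves": [[[0,0,0],[0.0406,-0.0274,0],60],[[0,0,0],[0.0406,-0.0274,0],60],[[0,0,0],[0.0406,-0.0274,0],60],[[0,0,0],[0.0406,-0.0274,0],60],[[0,0,0],[0.0406,-0.0274,0],60],[[0,0,0],[0.0406,-0.0274,0],60],[[0,0,0],[0.0406,-0.0274,0],60],[[0,0,0],[0.0406,-0.0274,0],60],[[0,0,0],[0.0406,-0.0274,0],60],[[0,0,0],[0.0406,-0.0274,0],60],[[0,0,0],[0.0406,-0.0274,0],60],[[0,0,0],[0.0406,-0.0274,0],60]]}}

```text
time: 2.3
ee_pos: [0.5328, -0.0565, 0.2315]
tcp_rot: [180.0, -0.0, 18.2]
wrist_force: [0.8, -0.8, 1.0]
opening: 0.0514
grasp_force: 0.0
```

Call:
{"api": "servo_tool", "payload": {"moves": [[[0,0,-8.3],[0,0,0],60],[[0,0,-8.3],[0,0,0],60],[[0,0,-8.3],[0,0,0],60],[[0,0,-8.3],[0,0,0],60],[[0,0,-8.3],[0,0,0],60],[[0,0,-8.3],[0,0,0],60],[[0,0,-8.3],[0,0,0],60],[[0,0,-8.3],[0,0,0],60],[[0,0,-8.3],[0,0,0],60],[[0,0,-7.9],[0,0,0],60],[[0,0,0],[0,0,0],60]]}}

```text
time: 3.4
ee_pos: [0.5319, -0.0584, 0.2313]
tcp_rot: [180.0, 0.0, 100.9]
wrist_force: [1.4, -0.3, 0.5]
opening: 0.0512
grasp_force: 0.0
```

Call:
{"api": "servo_tool", "payload": {"moves": [[[0,0,0],[0,0,0.045],60],[[0,0,0],[0,0,0.045],60],[[0,0,0],[0,0,0.045],60],[[0,0,0],[0,0,0.035],60],[[0,0,0],[0,0,0.014],60],[[0,0,0],[0,0,0.01],60],[[0,0,0],[0,0,0],60]]}}

```text
time: 4.1
ee_pos: [0.532, -0.0584, 0.0374]
tcp_rot: [-180.0, -0.0, 100.7]
wrist_force: [-0.3, -0.1, 0.1]
opening: 0.0512
grasp_force: 0.0
```

Call:
{"api": "servo_tool", "payload": {"moves": [[[0,0,0],[0,0,0],30],[[0,0,0],[0,0,0],5],[[0,0,0],[0,0,0],5],[[0,0,0],[0,0,0],5],[[0,0,0],[0,0,0],5],[[0,0,0],[0,0,0],5]], "force": 30}}

```text
time: 4.7
ee_pos: [0.5346, -0.0582, 0.0392]
tcp_rot: [179.6, 0.0, 100.8]
wrist_force: [9.3, 2.9, -0.4]
opening: 0.0102
grasp_force: 30.4
```

Call:
{"api": "servo_tool", "payload": {"moves": [[[0,0,0],[0,0.003,0],5],[[0,0,0],[0.004,0,0],5],[[0,0,0],[0.005,0,0],5],[[0,0,0],[0.005,0,0],5],[[0,0,0],[0.005,0,0],5],[[0,0,0],[0.005,0,0],5],[[0,0,0],[0.005,0,0],5],[[0,0,0],[0.005,0,0],5],[[0,0,0],[0,0,0],5],[[0,0,0],[0,0,0],5]]}}

```text
time: 5.7
ee_pos: [0.5285, -0.0243, 0.039]
tcp_rot: [180.0, 0.0, 100.7]
wrist_force: [-5.2, 0.8, 9.1]
opening: 0.0107
grasp_force: 31.3
```

Call:
{"api": "servo_tool", "payload": {"moves": [[[0,0,0],[0.002,0,-0.001],5],[[0,0,0],[0.002,0,0],5],[[0,0,0],[0,0,0],5],[[0,0,0],[0,0,0],5]]}}

```text
time: 6.1
ee_pos: [0.5281, -0.0224, 0.0391]
tcp_rot: [180.0, 0.2, 100.7]
wrist_force: [-1.7, -11.1, 3.8]
opening: 0.0101
grasp_force: 30.7
```

Call:
{"api": "servo_tool", "payload": {"moves": [[[0,0,0],[-0.002,0,0],30],[[0,0,0],[0,0,0],50],[[0,0,0],[0,0,0],60],[[0,0,0],[0,0,-0.03],60],[[0,0,0],[0,0,-0.05],60]]}}

```text
time: 6.6
ee_pos: [0.5261, -0.0221, 0.116]
tcp_rot: [-179.7, -0.1, 100.8]
wrist_force: [2.0, -1.0, 0.1]
opening: 0.051
grasp_force: 0.0
```

Call:
{"api": "servo_tool", "payload": {"moves": [[[0,0,8.2],[0,0,0],70],[[0,0,8.2],[0,0,0],70],[[0,0,8.2],[0,0,0],70],[[0,0,8.2],[0,0,0],70],[[0,0,8.2],[0,0,0],70],[[0,0,8.2],[0,0,0],70],[[0,0,8.2],[0,0,0],70],[[0,0,8.2],[0,0,0],70],[[0,0,8.2],[0,0,0],70],[[0,0,8.2],[0,0,0],70],[[0,0,8],[0,0,0],70],[[0,0,0],[0,0,0],70]]}}

```text
time: 7.8
ee_pos: [0.5281, -0.0222, 0.1183]
tcp_rot: [-180.0, -0.0, 10.6]
wrist_force: [-0.6, 0.5, -0.2]
opening: 0.0599
grasp_force: 0.0
```

Call:
{"api": "servo_tool", "payload": {"moves": [[[0,0,0],[-0.03,0.025,0],70],[[0,0,0],[-0.03,0.025,0],70],[[0,0,0],[-0.03,0.025,0],70],[[0,0,0],[-0.028,0.024,0],70],[[0,0,0],[0,0,0],70],[[0,0,0],[0,0,0],70]]}}

```text
time: 8.4
ee_pos: [0.4306, -0.1421, 0.1186]
tcp_rot: [180.0, -0.0, 10.8]
wrist_force: [-0.2, 0.0, 0.3]
opening: 0.0596
grasp_force: 0.0
```

```bash
python3 - <<'E'
from h import *
p,d=look('top'); cv2.imwrite('pics/t1.png',cv2.cvtColor(cv2.resize(p[180:340,250:470],None,fx=3.6,fy=3.6,interpolation=2),cv2.COLOR_RGB2BGR))
E
```

```text
(no output)
```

View pics/t1.png

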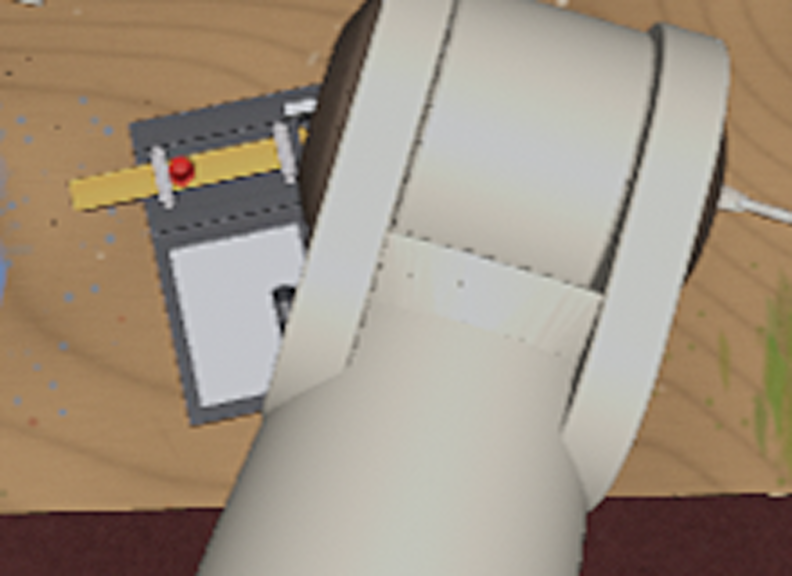

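The bolt is fully back, with the knob at crop (181,170). The strap beside the recess would crowd the fingers if I gripped the pan, so I'll push it from behind with the fingers shut, inside the channel.

Call:
{"api": "servo_tool", "payload": {"moves": [[[0,0,0],[-0.02,-0.001,0],0],[[0,0,0],[-0.017,0,0],0],[[0,0,0],[0,0,0],0],[[0,0,0],[0,0,0],0],[[0,0,0],[0,0,0.04],0],[[0,0,0],[0,0,0.03],0],[[0,0,0],[0,0,0.012],0],[[0,0,0],[0,0,0.0085],0],[[0,0,0],[0,0,0],0],[[0,0,0],[0,0,0],0]], "force": 20}}

```text
time: 9.45
ee_pos: [0.395, -0.1478, 0.0289]
tcp_rot: [180.0, -0.1, 10.8]
wrist_force: [-0.2, 0.3, -0.2]
opening: -0.0
grasp_force: 0.0
```

Call:
{"api": "servo_tool", "payload": {"moves": [[[0,0,0],[0.005,0,0],0],[[0,0,0],[0.005,0,0],0],[[0,0,0],[0.005,0,0],0],[[0,0,0],[0.005,0,0],0],[[0,0,0],[0,0,0],0]]}}

```text
time: 9.95
ee_pos: [0.4144, -0.1438, 0.0278]
tcp_rot: [180.0, -0.0, 10.8]
wrist_force: [0.4, -0.4, 0.1]
opening: -0.0002
grasp_force: 0.0
```

Call:
{"api": "servo_tool", "payload": {"moves": [[[0,0,0],[0.008,0,0],0],[[0,0,0],[0.008,0,0],0],[[0,0,0],[0.008,0,0],0],[[0,0,0],[0.008,0,0],0],[[0,0,0],[0.008,0,0],0],[[0,0,0],[0.008,0,0],0],[[0,0,0],[0.008,0,0],0],[[0,0,0],[0.008,0,0],0],[[0,0,0],[0.008,0,0],0],[[0,0,0],[0.006,0,0],0],[[0,0,0],[0,0,0],0]]}}

```text
time: 11.05
ee_pos: [0.4911, -0.1292, 0.0277]
tcp_rot: [-180.0, -0.0, 10.8]
wrist_force: [-0.1, 0.5, 0.6]
opening: -0.0003
grasp_force: 0.0
```

Call:
{"api": "servo_tool", "payload": {"moves": [[[0,0,0],[0.003,0,0],0],[[0,0,0],[0.003,0,0],0],[[0,0,0],[0.003,0,0],0],[[0,0,0],[0.002,0,0],0],[[0,0,0],[0.002,0,0],0],[[0,0,0],[0,0,0],0]]}}

```text
time: 11.65
ee_pos: [0.5034, -0.1269, 0.0278]
tcp_rot: [180.0, -0.0, 10.8]
wrist_force: [-0.0, 0.1, -0.3]
opening: 0.0003
grasp_force: 0.1
```

Call:
{"api": "servo_tool", "payload": {"moves": [[[0,0,0],[0.0015,0,0],0],[[0,0,0],[0.0015,0,0],0],[[0,0,0],[0,0,0],0]]}}

```text
time: 11.95
ee_pos: [0.5063, -0.1264, 0.0278]
tcp_rot: [180.0, -0.0, 10.8]
wrist_force: [0.9, -0.7, 0.2]
opening: 0.0002
grasp_force: 0.0
```

```bash
python3 - <<'E'
from h import *
p,d=look('scene'); cv2.imwrite('pics/s1.png',cv2.cvtColor(cv2.resize(p[170:290,250:400],None,fx=5,fy=5,interpolation=2),cv2.COLOR_RGB2BGR))
E
```

```text
(no output)
```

View pics/s1.png

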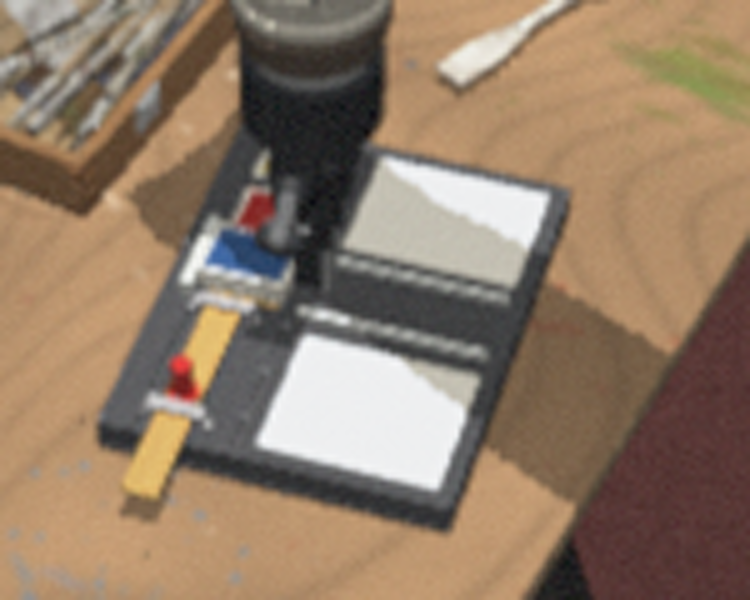

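The pan stands over the recess, with its top at crop (245,255) close to the stop at (195,255). The bolt is clear. I'll lift away and check the pan's centre.

Call:
{"api": "servo_tool", "payload": {"moves": [[[0,0,0],[-0.01,0,0],0],[[0,0,0],[-0.01,0,0],0],[[0,0,0],[0,0,-0.04],0],[[0,0,0],[-0.02,0,-0.04],0],[[0,0,0],[-0.04,0,-0.02],0],[[0,0,0],[-0.04,0,0],0],[[0,0,0],[0,0,0],0]]}}

```text
time: 12.7
ee_pos: [0.3847, -0.1493, 0.1289]
tcp_rot: [179.9, -0.0, 10.6]
wrist_force: [0.6, 0.3, -1.0]
opening: -0.0001
grasp_force: 0.0
```

```bash
cat > m.py <<'E'
from h import *
import sys
np.set_printoptions(precision=4,suppress=True)
z=float(sys.argv[1])
t=np.array([.4969,-.1284]);a=np.radians(10.7);R=np.array([[np.cos(a),-np.sin(a)],[np.sin(a),np.cos(a)]])
pal=lambda X:R.T@(np.array(X)[:2]-t)
for c in('scene','top'):
    p,d=look(c)
    r=mark_of('pan_top',c)
    if r: w=W(c,r[0]['xyz']);print(c,'mark',r[0]['score'],w,pal(w))
    hsv=cv2.cvtColor(p,cv2.COLOR_RGB2HSV)
    m=((hsv[...,0]>95)&(hsv[...,0]<130)&(hsv[...,1]>110)&(hsv[...,2]>50)).astype(np.uint8)
    n,l,s,cc=cv2.connectedComponentsWithStats(m)
    for i in range(1,n):
        w=onplane(c,*cc[i],z)
        if s[i,4]>40 and abs(pal(w)).max()<.1: print('blue',s[i],pal(w),unproj(c,*cc[i],np.median(d[l==i])))
    im=p[170:290,250:400] if c=='scene' else p[180:300,270:420]
    cv2.imwrite(f'pics/{c}_{sys.argv[2]}.png',cv2.cvtColor(cv2.resize(im,None,fx=5,fy=5,interpolation=2),cv2.COLOR_RGB2BGR))
print(get_obs()['ee_pos'],pal(get_obs()['ee_pos']))
E
python3 m.py .038 a
```

```text
scene mark 0.48 [ 0.5446 -0.1158  0.0389] [0.0492 0.0035]
blue [292 216  16   9  95] [ 0.0476 -0.0008] [ 0.5437 -0.1201  0.0383]
top mark 0.81 [ 0.5427 -0.1215  0.0389] [ 0.0463 -0.0017]
blue [336 210  15  20 221] [0.0459 0.001 ] [ 0.5415 -0.1188  0.0396]
[ 0.3883 -0.1488  0.1277] [-0.1105  0.0001]
```

Call:
{"api": "servo_tool", "payload": {"moves": [[[0,0,0],[0.04,0,0],0],[[0,0,0],[0.04,0,0],0],[[0,0,0],[0.04,0,0],0],[[0,0,0],[0.036,0,0],0],[[0,0,0],[0,0,0.04],0],[[0,0,0],[0,0,0.03],0],[[0,0,0],[0,0,0],0],[[0,0,0],[0,0,0],0]]}}

```text
time: 13.7
ee_pos: [0.5414, -0.1193, 0.0576]
tcp_rot: [-180.0, 0.1, 10.8]
wrist_force: [0.0, 0.1, -0.0]
opening: 0.0002
grasp_force: 0.0
```

Call:
{"api": "servo_tool", "payload": {"moves": [[[0,0,0],[0,0,0.01],0],[[0,0,0],[0,0,0.006],0],[[0,0,0],[0,0,0.003],0],[[0,0,0],[0,0,0.003],0],[[0,0,0],[0,0,0.003],0],[[0,0,0],[0,0,0.003],0],[[0,0,0],[0,0,0.003],0],[[0,0,0],[0,0,0.002],0],[[0,0,0],[0,0,0.001],0],[[0,0,0],[0,0,0],0],[[0,0,0],[0,0,0],0]]}}

```text
time: 14.8
ee_pos: [0.5421, -0.1198, 0.0247]
tcp_rot: [180.0, -0.1, 10.8]
wrist_force: [1.9, 0.5, 4.5]
opening: -0.0004
grasp_force: 2.3
```

Call:
{"api": "servo_tool", "payload": {"moves": [[[0,0,0],[0,0,0.002],0],[[0,0,0],[0,0,0.001],0],[[0,0,0],[0,0,0],0],[[0,0,0],[0,0,0],0],[[0,0,0],[0,0,0],0]]}}

```text
time: 15.3
ee_pos: [0.5421, -0.1198, 0.022]
tcp_rot: [180.0, -0.1, 10.8]
wrist_force: [-0.7, 0.8, 10.5]
opening: 0.0001
grasp_force: 5.1
```

Call:
{"api": "servo_tool", "payload": {"moves": [[[0,0,0],[0,0,0.0015],0],[[0,0,0],[0,0,0.001],0],[[0,0,0],[0,0,0],0],[[0,0,0],[0,0,0],0]]}}

```text
time: 15.7
ee_pos: [0.5421, -0.1199, 0.0219]
tcp_rot: [179.9, -0.2, 10.8]
wrist_force: [-10.3, 2.6, 29.5]
opening: 0.0002
grasp_force: 14.9
```

Call:
{"api": "servo_tool", "payload": {"moves": [[[0,0,0],[0,0,-0.04],0],[[0,0,0],[0,0,-0.05],0],[[0,0,0],[-0.04,0,-0.01],0],[[0,0,0],[-0.04,0,0],0],[[0,0,0],[-0.04,0,0],0],[[0,0,0],[-0.036,0,0],0],[[0,0,0],[0,0,0],0]]}}

```text
time: 16.4
ee_pos: [0.385, -0.1491, 0.1183]
tcp_rot: [180.0, 0.1, 10.6]
wrist_force: [1.1, -0.5, -0.7]
opening: 0.0
grasp_force: 0.0
```

```bash
python3 m.py .022 b
```

```text
scene mark 0.5 [ 0.5434 -0.1183  0.0229] [0.0475 0.0013]
blue [292 220  16   9  93] [ 0.0481 -0.0008] [ 0.5441 -0.1201  0.0223]
top mark 0.84 [ 0.5453 -0.1161  0.0229] [0.0498 0.0031]
blue [335 211  17  20 218] [0.0461 0.0006] [ 0.5419 -0.1192  0.0229]
[ 0.3887 -0.1488  0.1182] [-0.1101  0.    ]
```

View pics/scene_b.png

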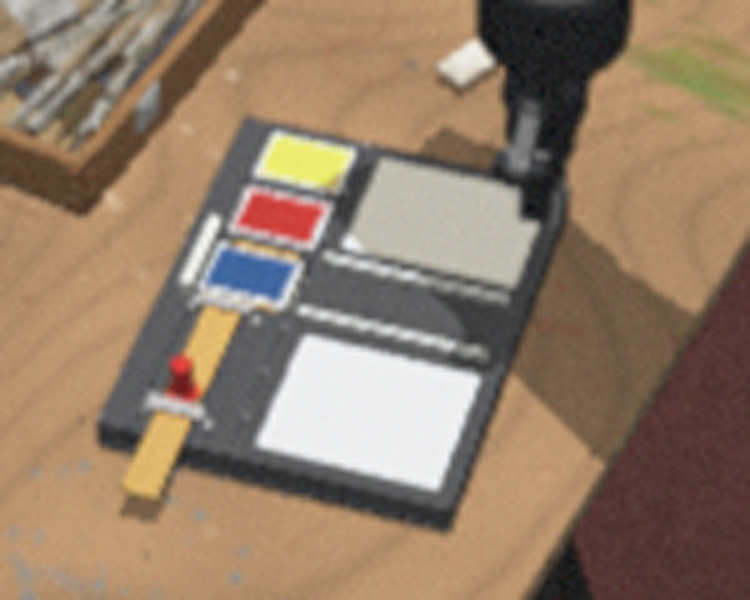

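View pics/top_b.png

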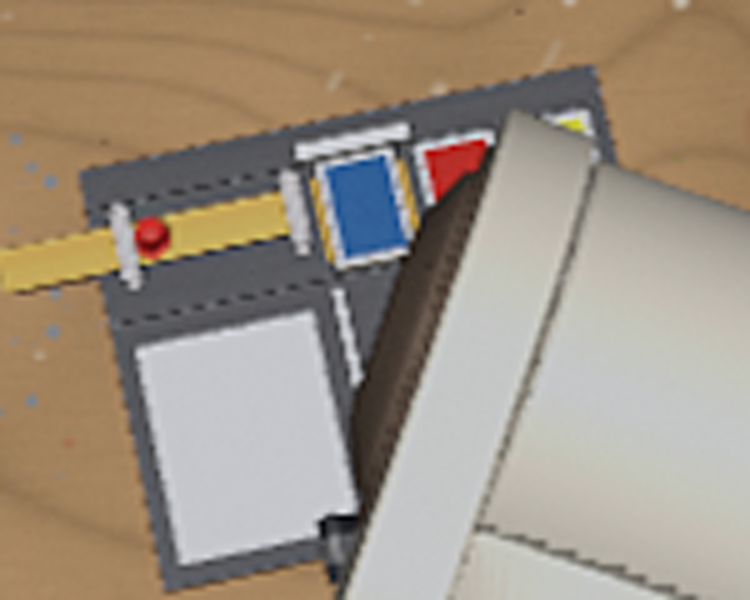

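The pan is flush, with its top at about z 0.022–0.023, and sits against the stop side of the recess. Next I'll bring the bolt home.

Call:
{"api": "servo_tool", "payload": {"moves": [[[0,0,0],[0.04,-0.0245,0],60],[[0,0,0],[0.04,-0.0245,0],60],[[0,0,0],[0.04,-0.0245,0],60],[[0,0,0],[0.04,-0.0245,0],60],[[0,0,0],[0,0,0],60]]}}

```text
time: 17.1
ee_pos: [0.5304, -0.0188, 0.1163]
tcp_rot: [-179.9, 0.1, 11.0]
wrist_force: [-0.4, 0.0, 0.7]
opening: 0.0508
grasp_force: 0.0
```

Call:
{"api": "servo_tool", "payload": {"moves": [[[0,0,-8.2],[0,0,0],60],[[0,0,-8.2],[0,0,0],60],[[0,0,-8.2],[0,0,0],60],[[0,0,-8.2],[0,0,0],60],[[0,0,-8.2],[0,0,0],60],[[0,0,-8.2],[0,0,0],60],[[0,0,-8.2],[0,0,0],60],[[0,0,-8.2],[0,0,0],60],[[0,0,-8.2],[0,0,0],60],[[0,0,-8.2],[0,0,0],60],[[0,0,-8],[0,0,0],60],[[0,0,0],[0,0,0],60]]}}

```text
time: 18.3
ee_pos: [0.5272, -0.0226, 0.1177]
tcp_rot: [-179.9, -0.0, 100.9]
wrist_force: [0.3, -0.4, -0.2]
opening: 0.0511
grasp_force: 0.0
```

Within 1 mm of the knob (0.528, -0.022). Descend, grip and slide home.

Call:
{"api": "servo_tool", "payload": {"moves": [[[0,0,0],[0,0.001,0.04],60],[[0,0,0],[0,0,0.025],60],[[0,0,0],[0,0,0.014],60],[[0,0,0],[0,0,0],30],[[0,0,0],[0,0,0],5],[[0,0,0],[0,0,0],5],[[0,0,0],[0,0,0],5],[[0,0,0],[0,0,0],5],[[0,0,0],[0,0,0],5]], "force": 30}}

```text
time: 19.2
ee_pos: [0.5282, -0.0227, 0.0408]
tcp_rot: [180.0, 0.0, 100.7]
wrist_force: [-5.7, -1.9, 4.4]
opening: 0.01
grasp_force: 29.5
```

Call:
{"api": "servo_tool", "payload": {"moves": [[[0,0,0],[-0.005,0,0],5],[[0,0,0],[-0.005,0,0],5],[[0,0,0],[-0.005,0,0],5],[[0,0,0],[-0.005,0,0],5],[[0,0,0],[-0.005,0,0],5],[[0,0,0],[-0.005,0,0],5],[[0,0,0],[-0.005,0,0],5],[[0,0,0],[-0.005,0,0],5],[[0,0,0],[-0.005,0,0],5],[[0,0,0],[-0.002,0,0],5],[[0,0,0],[0,0,0],5]]}}

```text
time: 20.3
ee_pos: [0.537, -0.0692, 0.0408]
tcp_rot: [180.0, 0.0, 100.7]
wrist_force: [-5.2, -1.2, 5.1]
opening: 0.0101
grasp_force: 29.5
```

Call:
{"api": "servo_tool", "payload": {"moves": [[[0,0,0],[-0.002,0,0],5],[[0,0,0],[-0.001,0,0],5],[[0,0,0],[0,0,0],5],[[0,0,0],[0,0,0],5]]}}

```text
time: 20.7
ee_pos: [0.5371, -0.07, 0.0408]
tcp_rot: [180.0, -0.2, 100.8]
wrist_force: [-7.1, 9.3, 7.4]
opening: 0.0099
grasp_force: 29.7
```

The bolt is at its home stop (about 9 N, 48 mm travelled). Now release, lift and verify.

Call:
{"api": "servo_tool", "payload": {"moves": [[[0,0,0],[0.002,0,0],30],[[0,0,0],[0,0,0],50],[[0,0,0],[0,0,0],60],[[0,0,0],[0,0,-0.03],60],[[0,0,0],[0,0,-0.05],60],[[0,0,0],[0.04,0,-0.03],60],[[0,0,0],[0.05,0,0],60],[[0,0,0],[0.05,0,0],60],[[0,0,0],[0.03,-0.03,0],60],[[0,0,0],[0,0,0],60],[[0,0,0],[0,0,0],60]]}}

```text
time: 21.8
ee_pos: [0.4759, 0.0922, 0.1498]
tcp_rot: [179.9, 0.0, 100.8]
wrist_force: [-0.3, -0.9, -0.4]
opening: 0.0508
grasp_force: 0.0
```

```bash
python3 m.py .022 c
```

```text
scene mark 0.46 [ 0.5442 -0.1212  0.0209] [ 0.0478 -0.0017]
top mark 0.55 [ 0.546  -0.1189  0.0227] [0.05   0.0003]
blue [338 222  13   9  80] [0.0331 0.0005] [ 0.5291 -0.1217  0.023 ]
[0.4765 0.091  0.1493] [0.0207 0.2194]
```

View pics/top_c.png

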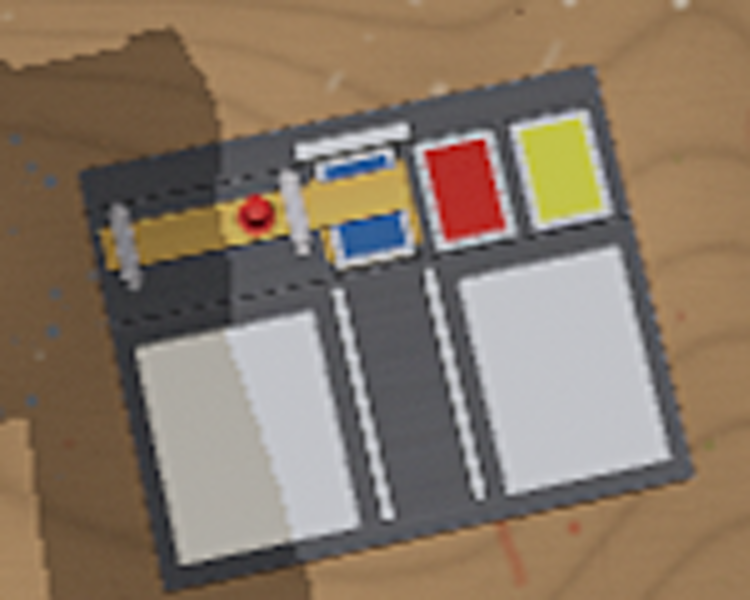

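The bolt lies right across the pan with its tip at (412,185), the pan is flush, and nothing is touching the arm.

```bash
python3 -c "
from workcell import job_done
print(job_done())"
```

```text
the job is handed in; nothing more can be done
None
```

The blue pan is pressed flush in the recess, the bolt is fully home over it, and the job was handed in after about 22 s of robot time; the hand-in returned no verdict.

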